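# Clamp the glued end cap of a drive enclosure

## Task

The black end cap of the little aluminium drive enclosure has just been glued and stands loosely at its end, with the one-hand bar clamp lying around both. Take the clamp's handle and trigger together in the gripper and pump the trigger, squeezing it and letting it out, until the far jaw has pressed the cap home on the case and the trigger stops short because the work is tight, with a gentle grip so that the thin case is not crushed. Work by handle and trigger alone, without pushing the far jaw, cap or case with the robot, leave the other things where they are, and finish while still holding the trigger squeezed, with the pressure on.

Things in the scene. Friction and masses are not known exactly. Their poses are not given: they have to be found in the camera images.
- clamp: One-hand ratchet bar clamp lying loose on its side, 1.1 kg, 27 mm high. Origin on the shelf, under the bar's middle line, in the plane of the near jaw's pad. Steel bar along y, far jaw towards +y; jaws reach to x = 68, pads x = 27 to 67 mm. Housing x = -20 to 46, y = -61 to 0 mm. Black handle, one piece with housing and near jaw: x = -20 to -108, y = -57 to -37, z = 0 to 27 mm.
- clamp_grip (a point): Where to grasp, between handle and trigger: clamp x = -62, y = -34, z = 14 mm. Fingers close along clamp y, one outside the handle (y = -57 mm), one outside the trigger: 57 mm across when out, 30 mm at the end of the stroke. A squeeze that stops 2.5 mm or more wider is stopped by tight work: stay there. At 30 mm let out and squeeze again. Clamp may shift 15 mm in the hand.
- trigger_mid (a point): On the grey trigger at the grasp, 14 mm above the shelf: 10 mm thick, z = 5 to 23 mm, on the handle's +y side, from the housing to x = -105 mm. A full squeeze draws bar and far jaw 5 to 12 mm towards the near jaw; the ratchet keeps the gain. Letting it out lets the pawl catch new teeth; the bar then slips back up to 5 mm to its last tooth, so pressure may drop or go.
- trigger (a joint): Trigger angle in rad: 0 let out, 0.281 fully squeezed against its stop (27 mm of travel at the grasp). Its return spring needs about 2 N to start and 4 N at the end, and brings it back by itself when the fingers open past 60 mm.
- far_jaw: Far jaw on its toothed bar: black, 27 mm high, rubber pad 40 mm wide. Origin on the shelf below the middle of the pad's face, which looks to -y; axes as the clamp's. Pad to near pad is 138 to 150 mm at the start, 110 mm when case and cap are tight. Held tight it presses with 2 to 2.7 times the grip on the trigger, some 40 to 54 N at a 20 N grip; the case is crushed above 100 N.
- case: Silver ribbed drive enclosure, 56 mm (x) by 94 mm (y) by 24 mm high, about 0.2 kg, loose on the shelf between the jaws. Origin under its middle; y runs along the clamp's bar towards the cap.
- cap: Black end cap, 56 mm (x) by 16 mm (y) by 24 mm high, 35 g, standing loose 2 to 5 mm off the +y end of the case. Origin under its middle; axes as the case's.
- case_seat (a point): Middle of the case's +y end face, 12 mm above the shelf.
- cap_seat (a point): Middle of the cap's inner (-y) face, 12 mm above the shelf; meets case_seat when the cap is home.
- glue_bottle: White glue bottle with a pointed nozzle, 42 mm across, 118 mm high, standing. To be left alone.
- driver: Screwdriver with a black handle, 190 mm long, lying. To be left alone.
- lens: Black camera lens, 72 mm across, 76 mm high, standing. To be left alone.
Things that resemble listed ones, but are neither listed nor needed, are in the scene too. Of the things that look like the case, take the one that is farthest from the robot's base at the start.

How it is judged:
By the outcome, as a careful person would: the job done as asked, in the order asked, and still so for the second after the job is handed in, while the arm keeps its last pose, push and grip.
It also fails if it takes over 35 s, if anything falls off the work surface, if the arm or the gripper's body presses on something with over 40 N, if the wrist force passes 120 N, or if a joint passes its speed limit or range.

## Robot

A 6-joint arm with a two-finger parallel gripper is mounted at the origin on the work surface. World frame = base frame: x ahead of the robot, y to its left, z up, the work surface at z = 0. Lengths are in m, angles in rad, forces in N, time in s.
With the tool pointing down it reaches from about 0.35 to 0.975 m from the base axis. Payload 7.1 kg.
Tool frame: the origin (TCP) lies at the very end of the fingers, on their centre line; the grasp point (between the pads) lies 19 mm behind it; z points along the fingers, y is the line along which they close (so a half turn about z gives the same grasp; the last joint's range is limited). The gripper opens to 88 mm and grips with 3 to 60 N. Pads are 20 mm wide; open, the fingers measure 115 mm over their backs; the gripper's body (75 mm by 178 mm) begins 61 mm behind the grasp point.
Start: joints at [-1.322, 0.423, 1.63, -0, 1.089, -0.019], TCP at [0.165, -0.603, 0.223] pointing down, gripper open.
Joint ranges: [-3, 3], [-0.9, 2.11], [0.09, 2.58], [-1.31, 4.45], [0.11, 2.69], [-2.54, 2.54]. Speed limits (rad/s): [2.39, 2.39, 3.01, 3.14, 3.14, 3.14].

## Interface

Orientations are given as [roll, pitch, yaw] about the fixed x, y, z axes, in that order (R = Rz(yaw) Ry(pitch) Rx(roll)).
In Python, from bench import ctrl, optics gives the robot as it stands. The module is installed in compiled form; this text tells all that it offers.
- The arm moves only by the tool drive_tool, never from a script. Its argument "targets" is one flat list of numbers, 5 for each row, row after row: the shift along the tool's x, y, z in parts of the range, where 1.0 means 1000 mm, then the turn about the tool's z in shares of 90 degrees (1.0 is 90 degrees), then the finger opening in mm, from 0 to 87.8. In form: [dx, dy, dz, turn, hand, dx, dy, dz, turn, hand, ...]. A call has 1 to 10 rows; each row is the pose to reach, as a shift and turn from the pose commanded when the call began, along the tool's axes at that moment; what a row does not reach only later rows make up. A row lasts 1/8 s, in which the tool goes at most 62.5 mm and 10.7 degrees, less where a joint would pass 70% of its speed; a pose out of reach is approached as far as the arm can. A shift or turn number past 1, either way, is cut back to 1. A call with a gripper value outside its range is refused whole. The fingers move at their own pace and stop on an object; "newtons" is the grip in N (left out, the last holds). Time passes only in rows, so rows that repeat a pose let the fingers close. It gives the time, the measured TCP pose, the force, the opening and the grip force at its end, in the units of the state.
- ctrl.observe(): the state, without advancing time (a new reading comes with each control period).
- optics.grab_frame(name): name is "side" or "top"; returns the picture (480x640x3 uint8, red, green, blue); there is no depth.
- optics.camera_info(name): a dict with "vfov" (degrees; the focal length in pixels is half the picture's height over the tangent of half this angle, whatever the lens; pixels are square), "cx", "cy" (the principal point, pixels), "extrinsics" (4x4, takes a point from camera to world coordinates). Camera axes: x right, y down, z forward; pixel columns grow to the right and rows downward; lengths in m; the calibration is good to about 2 mm. A picture is of the moment at which its call begins. camera_info takes no time and is no camera call.
- ctrl.finish_job(): hands the job in; it is judged then, once.
The state is a dict: "time_s": time; "q": joint angles; "joint_velocities": joint speeds; "effort": joint torques, N m; "ee_pos": TCP position; "ee_rot": TCP orientation; "wrist_force": force on the tool from outside, world axes, zero at the start; "wrist_torque": the same for the moment, N m; "width": finger opening in m; "grasp_force": force on a finger pad.
Only numpy, scipy, OpenCV 4.12 (cv2) and the standard library are available. Lean on these libraries where they do the work, as an engineer would, in place of code of your own. Each camera call takes 0.05 s, during which the arm holds its last target. There are 200 camera calls.

## Working session

There is one attempt and no reset: what is moved stays moved. The work goes in short steps, Python scripts to look and compute and a tool call to move; the robot and the scene stay as the last step left them, time stands still between calls to the robot, and variables do not carry over. Pictures are saved under pics/ and viewed, at most 10 in all, crops included, and the job is handed in when it is done.

Besides the shell and the picture viewer there is one more tool, called after "Emit:" by a JSON object that holds its "name" and its "arguments". drive_tool: Moves the arm, as the interface text tells. Its arguments: {"type":"object","properties":{"targets":{"type":"array","items":{"type":"number"}},"newtons":{"type":"number"}},"required":["targets"]}

```bash
mkdir -p pics; cat > h.py <<'E'
import numpy as np,cv2
from bench import ctrl,optics
def ray(n,u,v):
    c=optics.camera_info(n);f=240/np.tan(np.radians(c['vfov'])/2);T=np.array(c['extrinsics'])
    return T[:3,3],T[:3,:3]@np.array([(u-c['cx'])/f,(v-c['cy'])/f,1])
def onz(n,u,v,z):
    o,d=ray(n,u,v);return o+d*(z-o[2])/d[2]
def proj(n,p):
    c=optics.camera_info(n);f=240/np.tan(np.radians(c['vfov'])/2);T=np.array(c['extrinsics'])
    q=T[:3,:3].T@(np.array(p)-T[:3,3]);return np.array([c['cx']+f*q[0]/q[2],c['cy']+f*q[1]/q[2]])
def snap(n,k):
    im=optics.grab_frame(n)[:,:,::-1].copy();cv2.imwrite(f'pics/{k}.png',im);return im
E
python3 - <<'E'
from h import *
for n in('top','side'):
    snap(n,n+'0');c=optics.camera_info(n);print(n,c['vfov'],c['cx'],c['cy'],np.round(c['extrinsics'],3))
s=ctrl.observe();print(s['time_s'],s['ee_pos'],s['ee_rot'],s['width'])
E
```

```text
top 50.1426273233802 322.04550812917233 240.88582780587498 [[-0.006 -0.984  0.178  0.386]
 [-1.     0.004 -0.012 -0.026]
 [ 0.011 -0.178 -0.984  1.025]
 [ 0.     0.     0.     1.   ]]
side 54.07709569663149 319.7867279536455 240.74360136695975 [[-0.646 -0.383  0.661 -0.034]
 [-0.764  0.317 -0.563  0.505]
 [ 0.006 -0.868 -0.497  0.492]
 [ 0.     0.     0.     1.   ]]
0.1 [ 0.16529963 -0.60222903  0.22199319] [-3.14023778e+00 -3.56119157e-05  2.67824328e-01] 0.08766387077728639
```

View pics/top0.png

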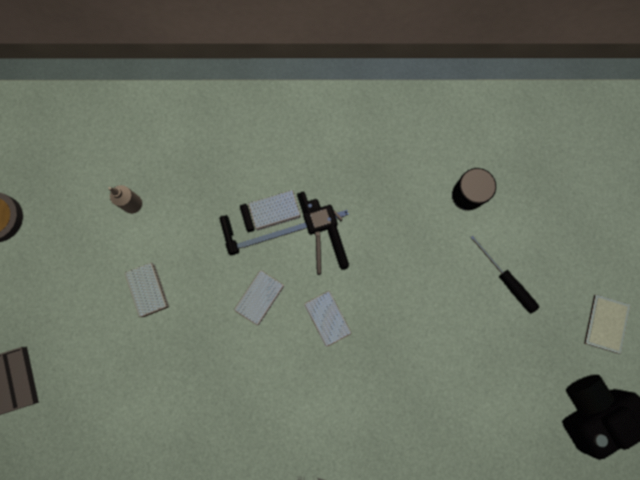

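View pics/side0.png

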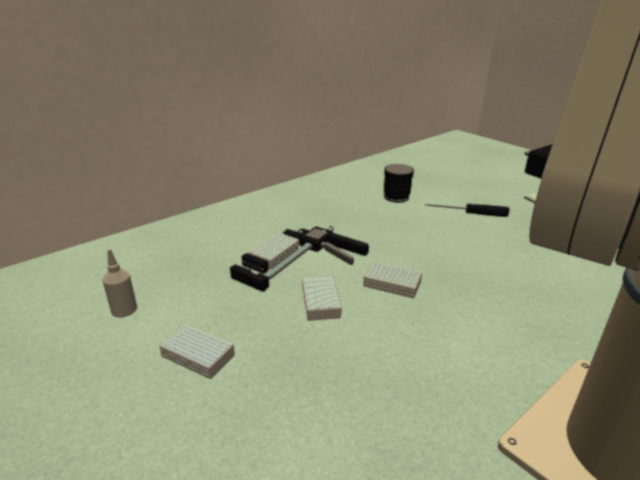

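The top picture shows the clamp with its housing at (320,218), handle tip at (344,268), grey trigger tip at (319,272) and far jaw at (229,235). Silver case candidates are at (275,210), (147,290), (260,297) and (328,318). The one at (275,210) has the highest x, so it's farthest from the base, and it lies between the jaws with the black cap at (247,217). I'll confirm that in a crop and measure.

```bash
python3 - <<'E'
from h import *
im=cv2.imread('pics/top0.png');c=im[180:285,210:360];cv2.imwrite('pics/c0.png',cv2.resize(c,None,fx=5,fy=5,interpolation=cv2.INTER_CUBIC))
for p in[(275,210),(147,290),(260,297),(328,318)]:
    w=onz('top',*p,.024);print(p,w.round(3),np.hypot(*w[:2]).round(3))
g=cv2.cvtColor(im,6);m=(g<28).astype(np.uint8);m[:180]=0;m[285:]=0;m[:,:210]=0;m[:,360:]=0
cs,_=cv2.findContours(m,0,2)
for k in cs:
    if cv2.contourArea(k)>30: print(cv2.contourArea(k),cv2.minAreaRect(k))
# bar line: bluish
p=lambda u,v,z:onz('top',u,v,z)
a=p(238,245,.014);b=p(347,212,.014);d=a-b;print('bar',a,b,np.degrees(np.arctan2(d[1],d[0])))
E
```

```text
(275, 210) [0.63  0.055 0.024] 0.632
(147, 290) [0.471 0.301 0.024] 0.559
(260, 297) [0.456 0.082 0.024] 0.464
(328, 318) [ 0.415 -0.05   0.024] 0.418
247.0 ((227.92601013183594, 234.88095092773438), (38.28514862060547, 9.248276710510254), 72.18110656738281)
136.5 ((246.68788146972656, 217.73883056640625), (26.52363395690918, 6.320525646209717), 73.61045837402344)
729.0 ((323.4703674316406, 230.21249389648438), (84.12566375732422, 29.403146743774414), 73.49563598632812)
bar [0.56079402 0.12870357 0.014     ] [ 0.62768865 -0.09000632  0.014     ] 107.00678104719452
```

View pics/c0.png

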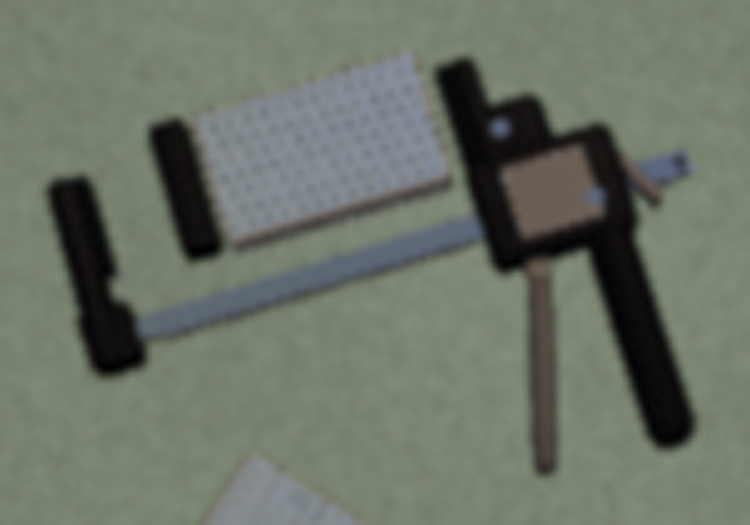

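The crop confirms it: the case at (275,210) sits between the jaws with its cap just off the +y end. Handle tip is at crop (670,445), trigger tip at (544,470), near-jaw tip corner at (437,70). Next I'll work out the clamp frame.

```bash
python3 - <<'E'
from h import *
P=lambda u,v,z:onz('top',210+(u+.5)/5-.5,180+(v+.5)/5-.5,z)[:2]
obs=[((668,446),.020,(-108,-47)),((437,72),.027,(68,0)),((602,240),.027,(-20,-37)),((691,425),.015,(-100,-57)),((650,440),.027,(-105,-37)),((472,62),.027,(68,-14))]
W=np.array([P(*o[0],o[1]) for o in obs]);L=np.array([o[2] for o in obs])/1e3
hj=P(458,65,.027)-P(668,446,.02);print('chk len',W.round(4).tolist())
# rigid 2D fit with first 5
def fit(i):
    w=W[i];l=L[i];a=w-w.mean(0);b=l-l.mean(0);th=np.arctan2((b[:,0]*a[:,1]-b[:,1]*a[:,0]).sum(),(b*a).sum())
    R=np.array([[np.cos(th),-np.sin(th)],[np.sin(th),np.cos(th)]]);t=w.mean(0)-R@l.mean(0);return th,R,t,(w-(l@R.T+t))*1e3
th,R,t,r=fit([0,1,2,3,4]);print('yaw',np.degrees(th),'org',t,'res',r.round(1).tolist())
F=lambda x,y:R@np.array([x,y])/1e3+t
for q in[(-62,-34),(-62,-28.5),(-105,0)]:print(q,F(*q).round(4))
print('trig tip meas',((P(544,470,.023)-t)@R*1e3).round(1),'farjaw pad',((P(100,180,.027)-t)@R*1e3).round(1),((P(112,275,.027)-t)@R*1e3).round(1))
# side check
for q in[(-108,-47,20),(68,0,27),(-62,-28.5,14)]:print('side px',q,proj('side',[*F(*q[:2]),q[2]/1e3]).round(1))
s=ctrl.observe();from scipy.spatial.transform import Rotation as Ro
T=Ro.from_euler('xyz',s['ee_rot']).as_matrix();g=np.array([*F(-62,-30),.004]);print('tool shift',(T.T@(g-s['ee_pos'])*1e3).round(1),'turn',-np.degrees(th-s['ee_rot'][2]))
E
```

```text
chk len [[0.5113, -0.0804], [0.662, 0.0108], [0.5929, -0.0549], [0.5202, -0.09], [0.5128, -0.073], [0.6662, -0.0033]]
yaw 16.100474651584253 org [ 0.60088686 -0.00860858] res [[1.1, 3.3], [-4.2, 0.5], [0.9, -5.2], [-0.4, 1.2], [2.5, 0.2]]
(-62, -34) [ 0.5507 -0.0585]
(-62, -28.5) [ 0.5492 -0.0532]
(-105, 0) [ 0.5    -0.0377]
trig tip meas [-101.7    5.6] farjaw pad [ 59.  142.6] [ 20.4 147.8]
side px (-108, -47, 20) [368.1 248. ]
side px (68, 0, 27) [282.3 230.2]
side px (-62, -28.5, 14) [343.1 247.9]
tool shift [ 515.5 -426.1  218.6] turn -0.7552710092627107
```

Units first: shifts go in shares of 1000 mm and turns go in shares of 90 degrees. So 515 mm is 0.515, -426 mm is -0.426, -1 degrees is -0.0111.

Emit:
{"name": "drive_tool", "arguments": {"targets": [0.05,-0.042,0,0,87,0.105,-0.086,0,0,87,0.155,-0.128,0,0,87,0.207,-0.171,0,0,87,0.258,-0.213,0,0,87,0.31,-0.256,0,0,87,0.36,-0.298,0,-0.0111,87,0.412,-0.341,0,-0.0111,87,0.464,-0.383,0,-0.0111,87,0.515,-0.426,0,-0.0111,87], "newtons": 20}}

```text
time_s: 1.35
ee_pos: [0.5253, -0.0893, 0.2226]
ee_rot: [3.142, 0.0, 0.285]
wrist_force: [0.3, -0.9, 0.8]
width: 0.087
grasp_force: 0.0
```

Scaled: 130 mm is 0.13, 100 mm is 0.1.

Emit:
{"name": "drive_tool", "arguments": {"targets": [0,0,0.05,0,87,0,0,0.1,0,87,0,0,0.13,0,87,0,0,0.13,0,87]}}

```text
time_s: 1.85
ee_pos: [0.5225, -0.0907, 0.0905]
ee_rot: [-3.139, 0.005, 0.285]
wrist_force: [-0.8, -0.4, 0.7]
width: 0.0871
grasp_force: 0.0
```

```bash
python3 - <<'E'
from h import *
s=ctrl.observe();print(s['time_s'],s['ee_pos'],s['ee_rot'],s['wrist_force'])
im=snap('side','s1');print(proj('side',s['ee_pos']))
t=cv2.resize(im[120:320,230:470],(720,600),interpolation=2);cv2.imwrite('pics/s1c.png',t)
E
```

```text
1.85 [ 0.52251477 -0.09070323  0.09047557] [-3.13902865  0.00489872  0.28542703] [-0.7608679  -0.37961142  0.66283119]
[368.15580948 212.69521139]
```

View pics/s1c.png

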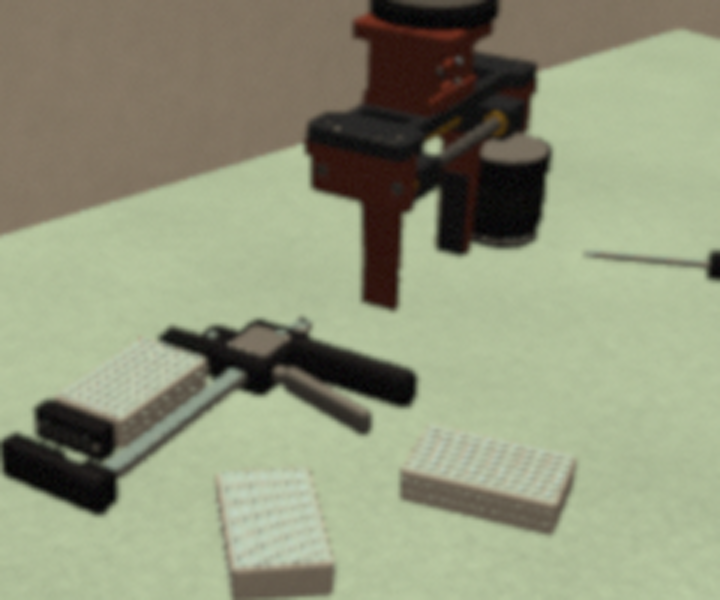

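The gripper hangs clear above and behind the clamp, and nothing has been disturbed. It still has about 36 mm to go in tool x and -27 in tool y.

Scaled: 52 mm is 0.052, 45 mm is 0.045.

Emit:
{"name": "drive_tool", "arguments": {"targets": [0.018,-0.014,0,0,87,0.036,-0.027,0,0,87,0.036,-0.027,0.045,0,87,0.036,-0.027,0.052,0,87,0.036,-0.027,0.052,0,87]}}

```text
time_s: 2.52
ee_pos: [0.5516, -0.0551, 0.0412]
ee_rot: [-3.141, 0.0, 0.285]
wrist_force: [-0.3, 0.5, 0.1]
width: 0.0868
grasp_force: 0.0
```

```bash
python3 - <<'E'
from h import *
s=ctrl.observe();print(s['time_s'],s['ee_pos'],s['ee_rot'],s['wrist_force'])
im=snap('side','s2');t0=snap('top','t2')
a=cv2.resize(im[180:280,280:400],(720,600),interpolation=2);b=cv2.resize(t0[180:290,270:380],(600,600),interpolation=2)
cv2.imwrite('pics/s2c.png',cv2.resize(np.hstack([a,b]),(800,364)))
E
```

```text
2.525 [ 0.55164876 -0.05505594  0.04118575] [-3.14146509e+00  2.66541202e-04  2.85315647e-01] [-0.27983906  0.52190954  0.14881217]
```

View pics/s2c.png

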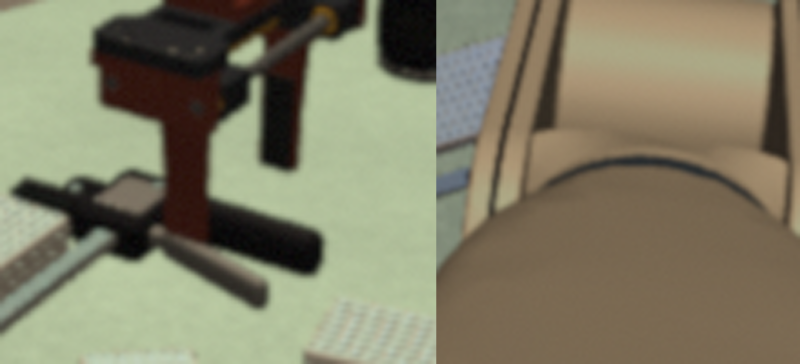

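The finger is over the clamp's +y side, just outside the trigger, and the other is beyond the handle, with about 13 mm margin on each side. Going down.

Scaled: 37 mm is 0.037, 36 mm is 0.036.

Emit:
{"name": "drive_tool", "arguments": {"targets": [0,0,0.015,0,87,0,0,0.028,0,87,0,0,0.036,0,87,0,0,0.037,0,87,0,0,0.037,0,87]}}

```text
time_s: 3.25
ee_pos: [0.5515, -0.0552, 0.0035]
ee_rot: [-3.141, 0.0, 0.285]
wrist_force: [0.3, -0.1, -0.1]
width: 0.0871
grasp_force: 0.0
```

```bash
python3 - <<'E'
from h import *
s=ctrl.observe();print(s['time_s'],s['ee_pos'],s['ee_rot'],s['wrist_force'])
im=snap('side','s3')
cv2.imwrite('pics/s3c.png',cv2.resize(im[200:290,220:400],(800,400),interpolation=2))
E
```

```text
3.25 [ 0.55145058 -0.05515486  0.00353623] [-3.14148524e+00  2.31817182e-04  2.85241774e-01] [ 0.26811414 -0.10573409 -0.09373511]
```

View pics/s3c.png

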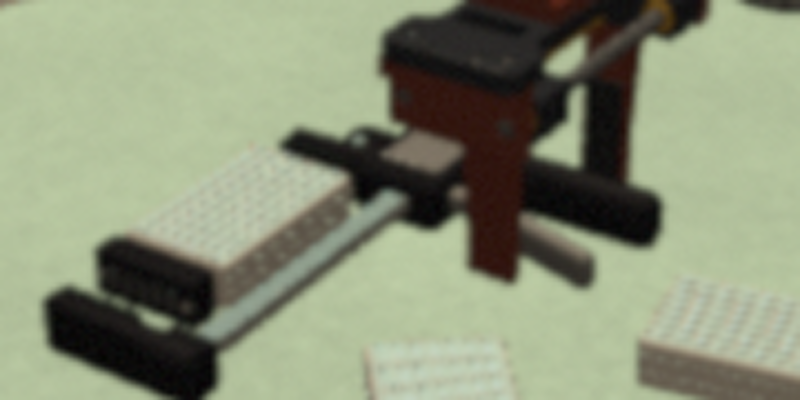

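The fingers straddle handle and trigger. Starting the first squeeze, following with the tool so the handle stays put.

Scaled: 13 mm is 0.013, 10 mm is 0.01.

Emit:
{"name": "drive_tool", "arguments": {"targets": [0,-0.001,0,0,70,0,-0.001,0,0,58,0,-0.001,0,0,56,0,0.002,0,0,48,0,0.006,0,0,40,0,0.01,0,0,32,0,0.013,0,0,26,0,0.013,0,0,22,0,0.013,0,0,22,0,0.013,0,0,22], "newtons": 20}}

```text
time_s: 4.55
ee_pos: [0.5549, -0.0675, 0.0036]
ee_rot: [-3.141, 0.0, 0.285]
wrist_force: [-1.9, 4.4, 1.5]
width: 0.0284
grasp_force: 19.9
```

Full stroke. Let out and squeeze again.

Scaled: -15 mm is -0.015, -11 mm is -0.011.

Emit:
{"name": "drive_tool", "arguments": {"targets": [0,-0.005,0,0,40,0,-0.011,0,0,54,0,-0.015,0,0,64,0,-0.015,0,0,66,0,-0.015,0,0,66]}}

```text
time_s: 5.18
ee_pos: [0.5512, -0.0533, 0.0038]
ee_rot: [3.141, -0.0, 0.285]
wrist_force: [-0.3, -0.1, -0.3]
width: 0.0659
grasp_force: 0.0
```

Emit:
{"name": "drive_tool", "arguments": {"targets": [0,0,0,0,58,0,0.003,0,0,50,0,0.007,0,0,42,0,0.011,0,0,34,0,0.015,0,0,26,0,0.015,0,0,22,0,0.015,0,0,22,0,0.015,0,0,22]}}

```text
time_s: 6.18
ee_pos: [0.5547, -0.0676, 0.0036]
ee_rot: [-3.141, 0.001, 0.285]
wrist_force: [-1.9, 2.9, 1.1]
width: 0.0289
grasp_force: 19.8
```

```bash
python3 - <<'E'
from h import *
im=snap('side','s4')
cv2.imwrite('pics/s4c.png',cv2.resize(im[200:290,220:400],(800,400),interpolation=2))
E
```

```text
(no output)
```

View pics/s4c.png

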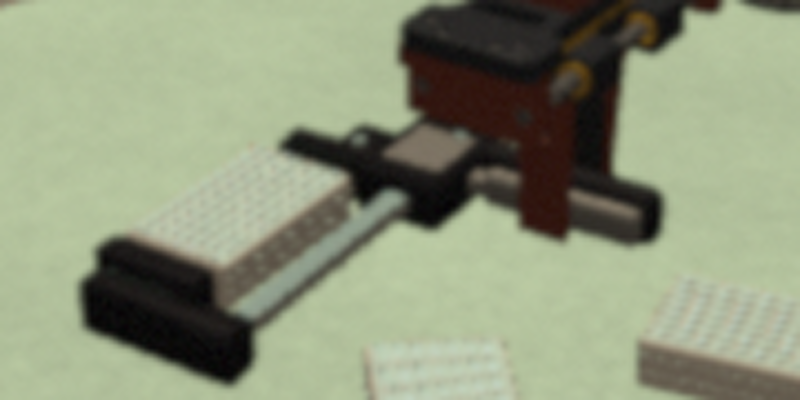

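The far jaw now nearly touches the cap, the trigger lies against the handle, and the clamp hasn't moved. I'll keep pumping.

Scaled: -15 mm is -0.015, -11 mm is -0.011.

Emit:
{"name": "drive_tool", "arguments": {"targets": [0,-0.005,0,0,40,0,-0.011,0,0,54,0,-0.015,0,0,64,0,-0.015,0,0,66,0,-0.015,0,0,66]}}

```text
time_s: 6.85
ee_pos: [0.5512, -0.0532, 0.0038]
ee_rot: [3.141, -0.0, 0.286]
wrist_force: [-0.6, 0.1, -0.0]
width: 0.066
grasp_force: 0.0
```

Scaled: 15 mm is 0.015, 11 mm is 0.011.

Emit:
{"name": "drive_tool", "arguments": {"targets": [0,0,0,0,58,0,0.003,0,0,50,0,0.007,0,0,42,0,0.011,0,0,34,0,0.015,0,0,26,0,0.015,0,0,22,0,0.015,0,0,22,0,0.015,0,0,22]}}

```text
time_s: 7.85
ee_pos: [0.5549, -0.0676, 0.0036]
ee_rot: [-3.141, 0.0, 0.285]
wrist_force: [-1.7, 3.3, 1.9]
width: 0.0288
grasp_force: 19.7
```

Scaled: -15 mm is -0.015, -11 mm is -0.011.

Emit:
{"name": "drive_tool", "arguments": {"targets": [0,-0.005,0,0,40,0,-0.011,0,0,54,0,-0.015,0,0,64,0,-0.015,0,0,66,0,-0.015,0,0,66]}}

```text
time_s: 8.48
ee_pos: [0.5511, -0.0532, 0.0037]
ee_rot: [3.141, -0.0, 0.285]
wrist_force: [0.1, 0.3, 0.8]
width: 0.066
grasp_force: 0.0
```

Scaled: 12 mm is 0.012, 10 mm is 0.01.

Emit:
{"name": "drive_tool", "arguments": {"targets": [0,0,0,0,58,0,0.003,0,0,50,0,0.007,0,0,42,0,0.01,0,0,34,0,0.012,0,0,26,0,0.012,0,0,22,0,0.012,0,0,22,0,0.012,0,0,22]}}

```text
time_s: 9.48
ee_pos: [0.5535, -0.064, 0.0036]
ee_rot: [-3.14, 0.001, 0.286]
wrist_force: [-1.9, 7.9, 2.6]
width: 0.0392
grasp_force: 20.2
```

```bash
python3 - <<'E'
from h import *
im=snap('side','s5')
cv2.imwrite('pics/s5c.png',cv2.resize(im[200:290,220:400],(800,400),interpolation=2))
E
```

```text
(no output)
```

View pics/s5c.png

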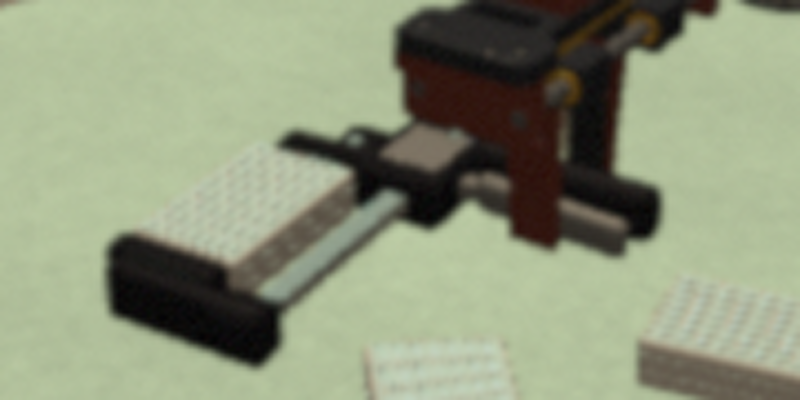

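The squeeze stopped at 39 mm at full grip, well short of 30, with the jaw against the cap, cap on case and case against the near jaw. I'll hold to see that it's steady and check the pad gap from pixels.

Emit:
{"name": "drive_tool", "arguments": {"targets": [0,0,0,0,22,0,0,0,0,22,0,0,0,0,22,0,0,0,0,22]}}

```text
time_s: 10.02
ee_pos: [0.5535, -0.064, 0.0036]
ee_rot: [-3.14, 0.001, 0.286]
wrist_force: [-1.6, 6.9, 2.7]
width: 0.039
grasp_force: 20.2
```

```bash
python3 - <<'E'
from h import *
# side crop scale 800/180: far jaw top inner edge visible ends; near jaw pad top edge
S=lambda u,v,z:onz('side',220+u/(800/180),200+v/(400/90),z)
a=S(112,240,.027);b=S(282,137,.027);c=S(150,235,.024);d=S(268,146,.024)
print('farjaw corner-nearjaw corner',np.linalg.norm(a-b)*1e3,'case top vis edge',np.linalg.norm(c-d)*1e3)
s=ctrl.observe();print(s['time_s'],s['width'],s['grasp_force'],s['wrist_force'])
t=snap('top','t5');cv2.imwrite('pics/t5c.png',cv2.resize(t[180:285,210:360],(750,525),interpolation=2))
E
```

```text
farjaw corner-nearjaw corner 113.48935774949732 case top vis edge 91.5559215674343
10.025 0.03903995326608118 20.165932276649983 [-1.61816178  6.85932024  2.70378345]
```

View pics/t5c.png

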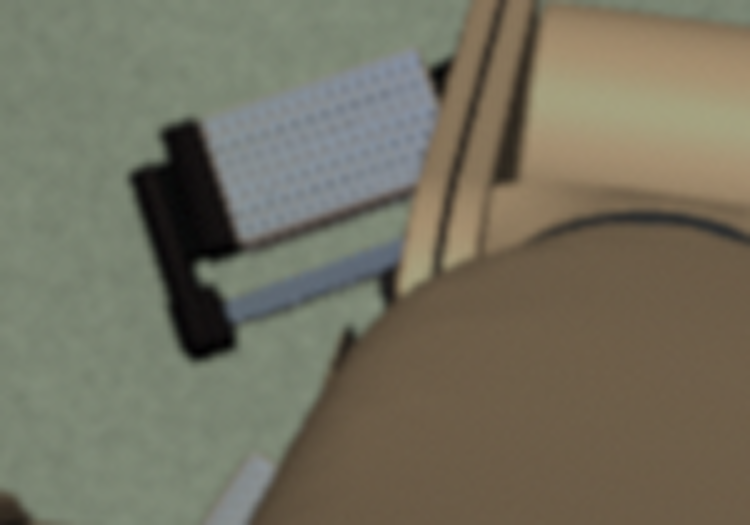

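From above, jaw, cap (160–240, 120–250) and case are in line with no gaps, and the case meets the near jaw at (435,80). The measured gap of about 113 mm agrees with 110 mm within picture accuracy, and the grip is steady at 20 N. Handing in.

```bash
python3 -c "
from bench import ctrl
print(ctrl.finish_job())"
```

```text
the job is handed in; nothing more can be done
None
```

The job is handed in: on the fourth squeeze the trigger stopped short at 39 mm under a steady 20 N, with the cap pressed home on the case, and the gripper is still holding it squeezed (about 10 s of the 35 s used).

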